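Ready the coffee machine

TASK

Slide the drip tray fully home in the base of the coffee machine, then stand the mug upright on its grille, centred under the coffee spout and with its handle facing out to the front of the machine. There is only a little room under the spout, so slide the mug in gently without knocking it on the machine, and leave the jar, carton, can and kettle where they are.

Things in the scene. Friction and masses are not known exactly. Their poses are not given: they have to be found in the camera images.
- machine: Black coffee machine, 170 mm wide, fixed in the episode, placed anew each time. Origin on the worktop, on its centre plane, below the tower's front face; -x points out of the front to the user, +x into the tower, z up. The tower fills x 0 to 150 mm (water tank to 190), z 44 to 345 mm. Below its skirt (z 44) is a recess for the tray, 138 mm wide, ending at a stop at x +25 mm.
- head_edge (a point): Middle of the lower front edge of the machine's overhanging head (machine x -75 mm, z 134 mm), axes as the machine's. The head reaches back from here to the tower, over the full 170 mm width, and up to z 300 mm (a rail on it to 321).
- tray_mouth (a point): Middle of the tray's way in, on the worktop (machine x -112 mm, y 0), axes as the machine's. From here inwards two 30 mm high cheeks guide the tray: flared lead-ins to x -90 mm (inner gap narrowing from 154 to 138 mm), then inner faces at y +-69 mm and outer at +-84 mm, up to the stop. The tray slides on the bare worktop between them.
- spout (a point): Lowest point of the coffee spout (a 26 x 44 mm block with two short nozzles at y +-12 mm) below the machine's head, at machine x -45 mm, y 0, z 128 mm; axes as the machine's. It is 92 mm above the grille of the seated tray.
- tray: Loose drip tray, black with a flat steel bar grille, 200 (x) x 130 (y) x 36 mm high, about 0.4 kg. Origin: centre of its underside; z up. -x end is the front: 6 mm wall, then an open finger well x -94 to -60 mm, 122 mm wide, floor 3 mm; then the grille to the rear, top z 36 mm. Home, its axes agree with the machine's, its origin is at machine x -75, y 0 and its rear 25 mm is under the tower.
- tray_lip (a point): Middle of the top edge of the tray's upright front wall (tray x -97 mm, y 0, z 36 mm). The wall is 6 mm thick and can be pinched from above, one finger in the 34 mm finger well behind it.
- mug: Loose white stoneware mug standing upright, 68 mm outer diameter, 84 mm high, wall 4 mm, about 0.26 kg. Origin: centre of its underside; z up. Its handle points along its -x: an upright bar 10 x 10 mm, z 18 to 68 mm, centred 53 mm from the mug's axis, with 14 mm of space to the wall, joined by two 10 mm thick arms at z 23 and 63 mm.
- mug_handle (a point): Centre of the upright bar of the mug's handle (mug x -53 mm, y 0, z 43 mm).
- coffee_jar: Bystander: upright round jar of instant coffee with a black cap, 76 mm diameter, 135 mm high. Origin at the centre of its underside.
- tea_carton: Bystander: plain cardboard tea carton, 75 (x) x 105 (y) x 85 mm high. Origin at the centre of its underside.
- sugar_can: Bystander: upright plain metal can, 72 mm diameter, 115 mm high. Origin at the centre of its underside.
- kettle: Bystander: white jug kettle, 156 mm diameter at the foot, 210 mm high, handle reaching 125 mm out along its +x. Origin at the centre of its underside.

How it is judged:
On the way, in this order (a step that is already met when the one before it is completed fails the run):
1. the drip tray is fully home in the machine's base (x of tray in the frame of machine above -0.081 m and y of tray in the frame of machine between -0.01 and 0.01 m and z of tray in the frame of machine below 0.006 m and angle between the x axis of tray and the x axis of machine, either way round below 0.09 rad), for 0.2 s.
2. the mug stands on the grille under the spout (horizontal distance between mug and spout below 0.015 m and z of mug in the frame of machine below 0.042 m), for 0.2 s.
At the end, for the whole second after the job is handed in: The tray is home within 6 mm of its stop, flat on the worktop and within 5 degrees of the machine's direction; the mug stands upright at rest on the grille with its axis within 15 mm (horizontally) of the spout, its handle within 45 degrees of straight out of the front (all of step 1 and all of step 2 and x of tray in the frame of machine below -0.07 m and z of mug in the frame of machine above 0.031 m and angle between mug's own z axis and vertical below 0.1 rad and x of mug_handle in the frame of machine below -0.06 m and angle between the x axis of mug and the x axis of machine, either way round below 0.8 rad and linear speed of each of mug, tray below 0.02 m/s); the robot touches nothing.
It fails at once if the jar, carton, can or kettle is shifted more than 25 mm or tipped (distance of any of coffee_jar, tea_carton, sugar_can, kettle from where it was at the start of the episode above 0.025 m or angle between any of coffee_jar, tea_carton, sugar_can, kettle's own z axis and vertical above 0.5 rad).
It fails at once if the mug is tipped over (angle between mug's own z axis and vertical above 0.8 rad).
It fails at once if the mug is knocked hard on the machine (over 20 N) (contact force between mug and machine above 20 N).
It also fails if it takes over 72 s, if anything falls off the work surface, if the arm or the gripper's body presses on something with over 40 N, if the wrist force passes 120 N, or if a joint passes its speed limit or range.

ROBOT

A 6-joint arm with a two-finger parallel gripper is mounted at the origin on the work surface. World frame = base frame: x ahead of the robot, y to its left, z up, the work surface at z = 0. Lengths are in m, angles in rad, forces in N, time in s.
With the tool pointing down it reaches from about 0.225 to 0.875 m from the base axis. Payload 3.4 kg.
Tool frame: the origin (TCP) lies at the very end of the fingers, on their centre line; the grasp point (between the pads) lies 19 mm behind it; z points along the fingers, x is the direction in which the jaws open and shut, and the axes are right-handed (so a half turn about z gives the same grasp; the last joint's range is limited). The gripper opens to 85 mm and grips with 20 to 120 N. Pads are 22 mm wide; open, the fingers measure 114 mm over their backs; the gripper's body (76 mm by 85 mm) begins 54 mm behind the grasp point. The pads swing forward as they close: fully open they stand 13 mm farther back than shut.
Start: joints at [1.043, 0.276, 1.505, -0, 1.361, -0.121], TCP at [0.228, 0.528, 0.231] pointing down, gripper open.
Joint ranges: [-2.89, 2.89], [-0.75, 2.08], [0.22, 2.7], [-1.18, 4.32], [0.11, 2.71], [-2.7, 2.7]. Speed limits (rad/s): [2.57, 2.57, 3.14, 3.14, 3.14, 3.14].

INTERFACE

Orientations are given as a unit quaternion [w, x, y, z].
In Python, from rig import manip gives the robot as it stands.
- The arm moves only by the tool send_rows, never from a script. Its argument "increments" is a list of rows, each a list of 5 numbers: the opening, from 0 (shut) to 1 (fully open), then the shift along the tool's x, y, z in m, then the turn about the tool's z in rad. A call has 1 to 8 rows; each row shifts and turns the commanded pose from where the row before left it, along the tool's axes as they then stand; what a row does not reach is not made up. A row lasts 1/8 s, in which the tool goes at most 62.5 mm and 10.7 degrees, less where a joint would pass 70% of its speed; a pose out of reach is approached as far as the arm can. A call is refused whole if a number of a shift passes 0.0625 or a number of a turn 0.188, either way. A call with a gripper value outside its range is refused whole. The fingers move at their own pace and stop on an object; "squeeze" is the grip in N (left out, the last holds). Time passes only in rows, so rows that do not move let the fingers close. It gives the time, the measured TCP pose, the force and the opening at its end, in the units of the state.
- manip.get_state(): the state, without advancing time (a new reading comes with each control period).
- manip.get_image(name): name is "side" or "top" or "wrist"; returns the picture (420x560x3 uint8, red, green, blue); there is no depth.
- manip.calibration(name): a dict with "fx", "fy", "cx", "cy" (pixels), "camera_from_world" (4x4, takes a point from world to camera coordinates). Camera axes: x right, y up, looking along -z (the intrinsics and any distortion apply to the point x, -y, -z); pixel columns grow to the right and rows downward; lengths in m; the calibration is good to about 2 mm. A picture is of the moment at which its call begins: read the wrist's pose just before it. calibration takes no time and is no camera call; for the wrist camera it gives the pose at the moment of the call.
- manip.sign_off(): hands the job in, once; it reports no verdict.
The state is a dict: "clock": time; "qpos": joint angles; "qd": joint speeds; "effort": joint torques, N m; "position": TCP position; "ee_rot": TCP orientation; "contact_force": force on the tool from outside, world axes, zero at the start; "moment": the same for the moment, N m; "width": finger opening in m.
Only numpy, scipy, OpenCV 4.12 (cv2) and the standard library are available. Lean on these libraries where they do the work, as an engineer would, in place of code of your own. Each camera call takes 0.05 s, during which the arm holds its last target.

## Working session

There is one attempt and no reset: what is moved stays moved. The work goes in short steps, Python scripts to look and compute and a tool call to move; the robot and the scene stay as the last step left them, time stands still between calls to the robot, and variables do not carry over. Pictures are saved under pics/ and viewed, and the job is handed in when it is done.

Besides the shell and the picture viewer there is one more tool, called after "Call:" as name(argument=value, ...), one argument or row to a line, values as JSON. send_rows: Moves the arm, as the interface text tells. Its arguments: {"type":"object","properties":{"increments":{"type":"array","items":{"type":"array","items":{"type":"number"}}},"squeeze":{"type":"number"}},"required":["increments"]}

```bash
ls; mkdir -p pics
cat > h.py <<'E'
import numpy as np, cv2
from rig import manip
def snap(n,f):
    c=manip.calibration(n); im=np.array(manip.get_image(n)); cv2.imwrite('pics/'+f,im[:,:,::-1]); return im,c
def ray(c,u,v):
    T=np.array(c['camera_from_world']); d=np.array([(u-c['cx'])/c['fx'],-(v-c['cy'])/c['fy'],-1.])
    R=T[:3,:3]; return -R.T@T[:3,3], R.T@d
def onplane(c,u,v,z):
    o,d=ray(c,u,v); return o+d*(z-o[2])/d[2]
def proj(c,p):
    T=np.array(c['camera_from_world']); q=T[:3,:3]@np.array(p)+T[:3,3]
    return c['cx']+c['fx']*q[0]/-q[2], c['cy']+c['fy']*q[1]/q[2]
E
python3 - <<'E'
from h import *
print(manip.get_state())
for n in['side','top','wrist']:
    im,c=snap(n,n+'0.png'); print(n,c, ray(c,280,210))
E
```

```text
pics
{'clock': 0.0, 'qpos': array([ 1.04299229e+00,  2.76585654e-01,  1.50617200e+00,  2.40533816e-05,
        1.36072358e+00, -1.20992044e-01]), 'qd': array([ 0.00068027,  0.00109788, -0.00028728,  0.00035836, -0.0021325 ,
       -0.00151336]), 'effort': array([-2.66016374e-03, -4.16779947e+01, -2.45806825e+01, -6.34213320e-04,
        1.09330821e-02, -1.53623051e-05]), 'position': array([0.22722833, 0.52759097, 0.23042958]), 'ee_rot': array([ 4.09529545e-04,  8.35370249e-01,  5.49686870e-01, -8.50945133e-04]), 'contact_force': array([-0.73508551,  0.27096424, -0.19673261]), 'moment': array([-0.02557844, -0.00718094, -0.03663366]), 'width': 0.08592611731072997}
side {'fx': 459.5566406744143, 'fy': 459.5566406744143, 'cx': 277.9183785286265, 'cy': 213.0757478088895, 'camera_from_world': array([[ 0.99361604, -0.11267973, -0.00551711, -0.57730014],
       [ 0.06664835,  0.54684568,  0.83457642, -0.06760036],
       [-0.09102284, -0.82961622,  0.55086456, -1.63380582],
       [ 0.        ,  0.        ,  0.        ,  1.        ]])} (array([ 0.42940648, -1.38351487,  0.95323836]), array([
[... 376 characters left out ...]
-03,  9.79490317e-01,
        -1.61093545e+00],
       [ 0.00000000e+00,  0.00000000e+00,  0.00000000e+00,
         1.00000000e+00]])} (array([ 0.23434882, -0.1438825 ,  1.69267889]), array([ 0.21183054,  0.00540534, -0.97735703]))
wrist {'fx': 341.6263292597685, 'fy': 341.6263292597685, 'cx': 283.51962760383634, 'cy': 212.3237528646827, 'camera_from_world': array([[ 0.39483355,  0.91875212, -0.00100005, -0.57360167],
       [-0.87914745,  0.37749686, -0.29085372,  0.03756588],
       [-0.26684496,  0.115718  ,  0.95676701, -0.37923238],
       [ 0.        ,  0.        ,  0.        ,  1.        ]])} (array([0.15830689, 0.55670076, 0.37318957]), array([ 0.25679717, -0.12261576, -0.9587351 ]))
```

View pics/top0.png

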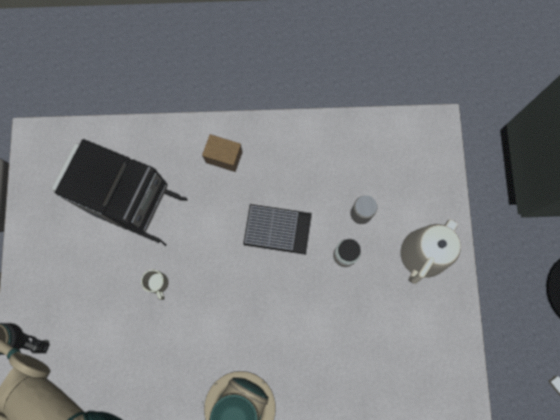

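View pics/side0.png

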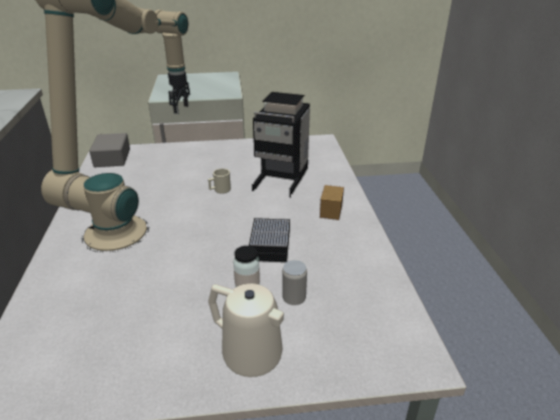

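View pics/wrist0.png

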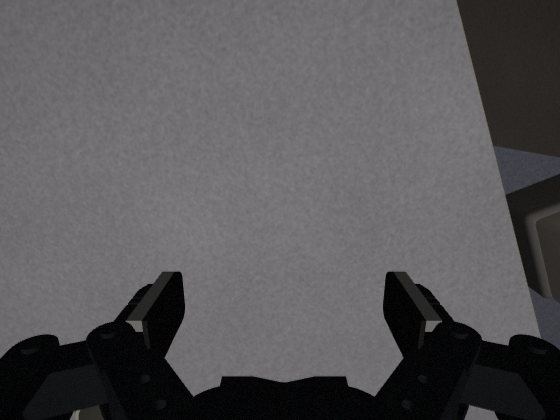

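Run:
```python
import cv2
a=cv2.imread('pics/top0.png')
cv2.imwrite('pics/z1.png',cv2.resize(a[130:310,50:200],None,fx=3.3,fy=3.3,interpolation=2))
cv2.imwrite('pics/z2.png',cv2.resize(a[190:270,230:330],None,fx=6,fy=6,interpolation=2))
a=cv2.imread('pics/side0.png')
cv2.imwrite('pics/z3.png',cv2.resize(a[80:280,190:350],None,fx=3,fy=3,interpolation=2))
```

```text
(no output)
```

View pics/z1.png

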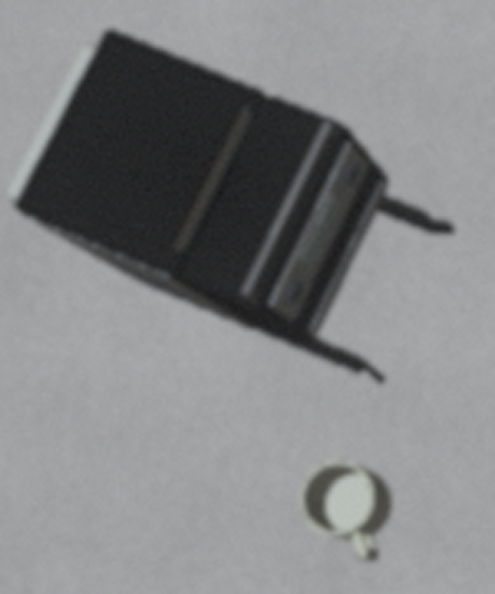

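View pics/z2.png

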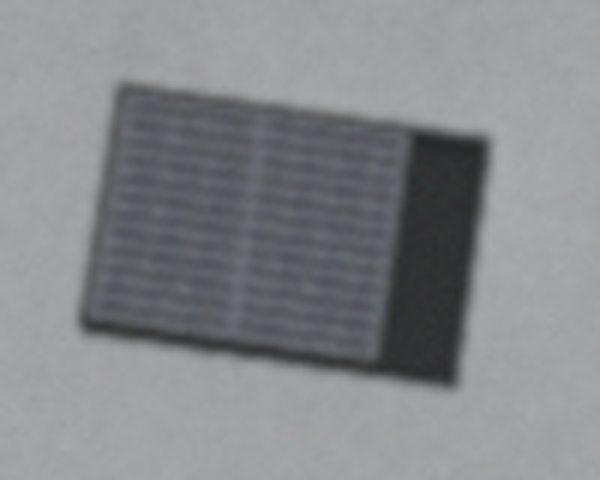

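View pics/z3.png

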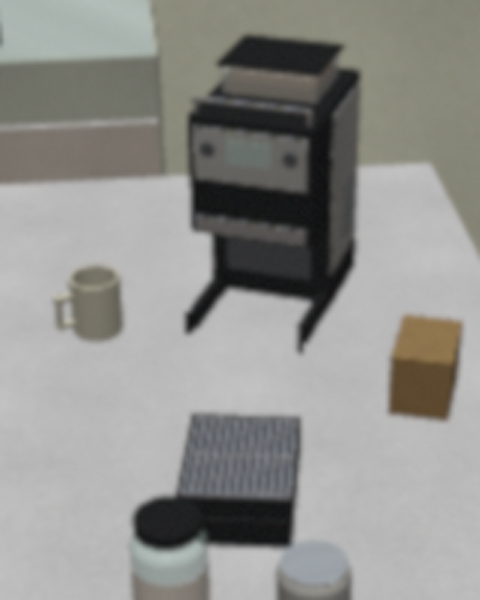

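```bash
cat > m1.py <<'E'
from h import *
c=manip.calibration('top')
z1=lambda x,y:(50+(x+.5)/3.3-.5,130+(y+.5)/3.3-.5)
z2=lambda x,y:(230+(x+.5)/6-.5,190+(y+.5)/6-.5)
def P(n,p,z): 
    q=onplane(c,*p,z); print(n,q.round(4)); return q
a=P('cheek R',z1(453,228),.03);b=P('cheek L',z1(383,378),.03); d=b-a; print(np.linalg.norm(d), np.degrees(np.arctan2(d[1],d[0])))
t=[P('tower',z1(*q),.345) for q in[(108,30),(265,93),(180,275),(15,205)]]
t=[P('headtop',z1(*q),.30) for q in[(386,180),(313,332)]]
r=[P('tray',z2(*q),.036) for q in[(120,84),(490,137),(456,385),(82,322)]]
print(np.mean(r,0)); print([np.linalg.norm(r[i]-r[i-1]) for i in range(4)])
e=r[0]+r[3]-r[1]-r[2]; print('tray yaw',np.degrees(np.arctan2(e[1],e[0])))
m=P('mug',z1(347,499),.084); h=P('handle',z1(371,553),.068); print(np.linalg.norm((h-m)[:2]))
P('mugl',z1(304,499),.084);P('mugr',z1(391,499),.084)
P('mugt',z1(347,463),.084);P('mugb',z1(347,538),.084)
E
python3 m1.py
```

```text
cheek R [0.6411 0.1607 0.03  ]
cheek L [0.4969 0.2265 0.03  ]
0.15855245866864756 155.47250144313713
tower [0.7366 0.3809 0.345 ]
tower [0.6795 0.2533 0.345 ]
tower [0.5334 0.3158 0.345 ]
tower [0.594  0.4479 0.345 ]
headtop [0.617 0.166 0.3  ]
headtop [0.4932 0.2229 0.3   ]
tray [ 0.6173 -0.0391  0.036 ]
tray [ 0.5824 -0.233   0.036 ]
tray [ 0.4519 -0.2099  0.036 ]
tray [ 0.4911 -0.0169  0.036 ]
[ 0.53569464 -0.12472216  0.036     ]
[np.float64(0.1281710788186558), np.float64(0.19702260562902357), np.float64(0.13248580492026238), np.float64(0.196902733489493)]
tray yaw 79.15457122880002
mug [0.3786 0.2457 0.084 ]
handle [0.3303 0.2269 0.068 ]
0.05176145849347096
mugl [0.3798 0.2848 0.084 ]
mugr [0.3773 0.2058 0.084 ]
mugt [0.4112 0.2463 0.084 ]
mugb [0.3435 0.2451 0.084 ]
```

Call:
send_rows(
  increments=[
    [1,-0.044,0.036,0,0],
    [1,-0.044,0.036,0,0],
    [1,-0.044,0.036,0,0],
    [1,-0.044,0.036,0,0],
    [1,-0.044,0.036,0,0],
    [1,-0.044,0.036,0,0],
  ],
  squeeze=80,
)

```text
clock: 0.9
position: [0.3215, 0.1985, 0.2313]
ee_rot: [0.0, 0.835, 0.55, 0.0]
contact_force: [0.4, -0.9, 0.2]
width: 0.0854
```

Call:
send_rows(
  increments=[
    [1,-0.005,0.051,-0.005,0],
    [1,-0.005,0.051,-0.005,0],
    [1,-0.005,0.051,-0.005,0],
    [1,-0.005,0.051,-0.005,0],
    [1,0,0,0,0],
    [1,0,0,0,0],
  ],
)

```text
clock: 1.65
position: [0.5, 0.1011, 0.2506]
ee_rot: [-0.001, 0.835, 0.549, -0.001]
contact_force: [-0.6, -0.7, 0.1]
width: 0.0856
```

Run:
```python
from h import *
import pickle
s=manip.get_state(); print(s['position'],s['clock'])
im,c=snap('wrist','w1.png'); pickle.dump(c,open('w1.pkl','wb'))
c=manip.calibration('top')
for n,p,z in[('jar',(348,249),.135),('can',(365,207),.115),('carton',(222,150),.085),('kettle',(441,244),.21)]: print(n,onplane(c,*p,z).round(3))
```

```text
[0.49996052 0.10114634 0.25064105] 1.65
jar [ 0.449 -0.33   0.135]
can [ 0.577 -0.391  0.115]
carton [0.781 0.041 0.085]
kettle [ 0.444 -0.581  0.21 ]
```

View pics/w1.png

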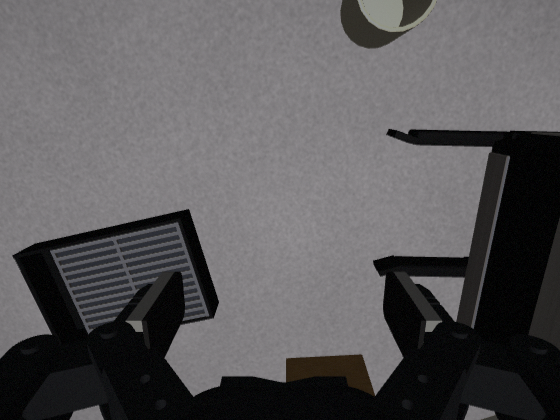

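Run:
```python
import cv2,numpy as np
a=cv2.imread('pics/w1.png'); a=np.clip(a.astype(float)*1.8,0,255).astype('uint8')
cv2.imwrite('pics/z4.png',cv2.resize(a[110:290,360:560],None,fx=4,fy=3.3,interpolation=2))
```

```text
(no output)
```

View pics/z4.png

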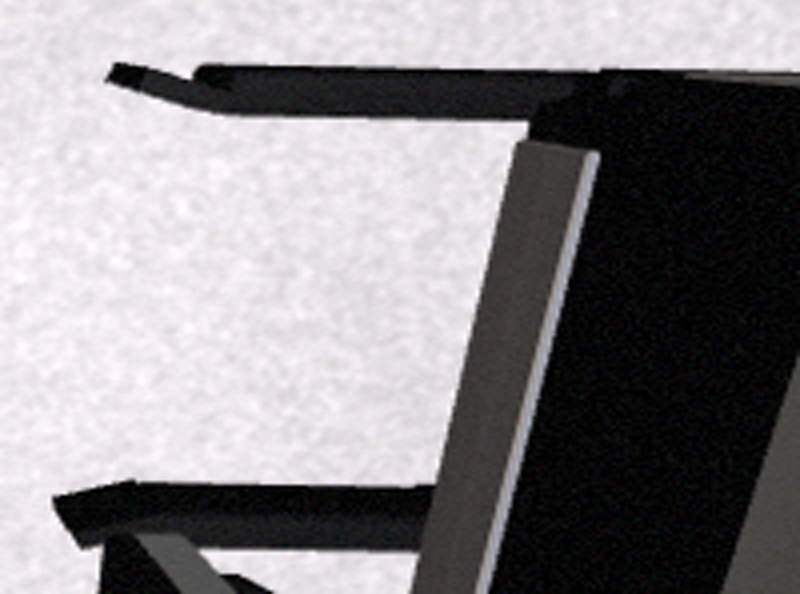

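```bash
cat > m2.py <<'E'
from h import *
import pickle
c=pickle.load(open('w1.pkl','rb'))
z=lambda x,y:(360+(x+.5)/4-.5,110+(y+.5)/3.3-.5)
A=onplane(c,*z(215,113),0)[:2];B=onplane(c,*z(530,120),0)[:2]
C=onplane(c,*z(135,482),.03)[:2];D=onplane(c,*z(435,487),.03)[:2]
yaw=lambda p,q:np.degrees(np.arctan2(*(q-p)[::-1]))
print(A,B,yaw(A,B),C,D,yaw(C,D))
E=onplane(c,*z(518,142),.134)[:2];F=onplane(c,*z(412,590),.134)[:2];print(E,F,yaw(F,E)-90)
th=np.radians((yaw(A,B)+yaw(C,D))/2);u=np.array([np.cos(th),np.sin(th)]);n=np.array([-u[1],u[0]])
print('gap',(A-C)@n,(B-D)@n,'tip diff along',(A-C)@u,'mid n',(A+B+C+D)@n/4)
for p in(A,C):print('origin x from tips',p@u+.090)
for p in(E,F):print('origin x from head',p@u+.075, p@n)
E
python3 m2.py
```

```text
[0.52404745 0.25046558] [0.5617117  0.33198419] 65.20152864836317 [0.63027655 0.18257493] [0.66640813 0.2617136 ] 65.46044120336606
[0.52128193 0.25995543] [0.6254916  0.21225975] 65.40692554629851
gap 0.12486990050249774 0.12447044171203675 tip diff along 0.017357096196485948 mid n -0.4341180378484807
origin x from tips 0.5363312675790523
origin x from tips 0.5189741713825663
origin x from head 0.5288007547959916 -0.36520754254994003
origin x from head 0.528952655125962 -0.4798134368371324
```

```bash
sed -i 's/z(215,113),0)/z(215,113),.03)/;s/z(530,120),0)/z(530,120),.03)/;s/z(135,482),.03/z(135,482),0/;s/z(435,487),.03/z(435,487),0/' m2.py; python3 m2.py
```

```text
[0.51697083 0.24127899] [0.55176338 0.31658224] 65.20152864836321 [0.64670517 0.18691622] [0.68581897 0.27258682] 65.46044120336607
[0.52128193 0.25995543] [0.6254916  0.21225975] 65.40692554629851
gap 0.14058371231984207 0.14018349932041413 tip diff along -0.004746667613584575 mid n -0.4393705073461187
origin x from tips 0.5250294896255557
origin x from tips 0.5297761572391403
origin x from head 0.5288007547959914 -0.36520754254994026
origin x from head 0.5289526551259618 -0.4798134368371326
```

Call:
send_rows(
  increments=[
    [0.35,-0.045,0.0225,0.01,0],
    [0.35,-0.045,0.0225,0.01,0],
    [0.35,-0.045,0.0225,0.01,0],
    [0.35,-0.045,0.0225,0.01,0],
    [0.35,-0.045,0.0225,0.01,0],
    [0.35,-0.045,0.0225,0.01,0],
    [0.35,0,0,0,-0.11],
    [0.35,0,0,0,-0.11],
  ],
)

```text
clock: 2.7
position: [0.5171, -0.1995, 0.1911]
ee_rot: [-0.001, 0.769, 0.639, -0.0]
contact_force: [0.6, 0.0, 0.0]
width: 0.03
```

Call:
send_rows(
  increments=[
    [0.35,0,0,0,0],
    [0.35,0,0,0,0],
  ],
)

```text
clock: 2.95
position: [0.5177, -0.1993, 0.1916]
ee_rot: [0.0, 0.77, 0.638, 0.0]
contact_force: [-0.5, -0.1, -0.5]
width: 0.0298
```

Run:
```python
from h import *
import pickle
s=manip.get_state(); print(s['position'],s['width'],s['clock'])
im,c=snap('wrist','w2.png'); pickle.dump(c,open('w2.pkl','wb'))
cv2.imwrite('pics/w2b.png',np.clip(im[:,:,::-1]*2.2,0,255).astype('uint8'))
```

```text
[ 0.51774539 -0.19930566  0.19155528] 0.029777876490170458 2.95
```

View pics/w2b.png

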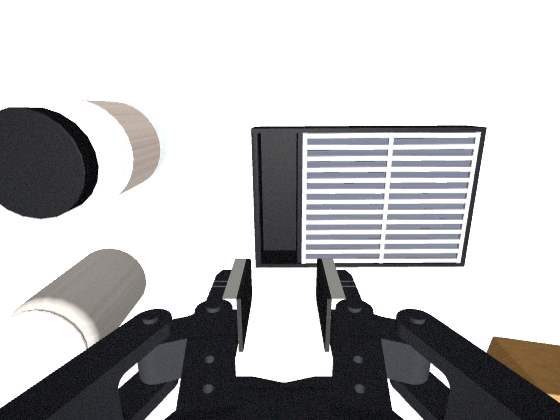

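Run:
```python
from h import *
import pickle
c=pickle.load(open('w2.pkl','rb'))
im=cv2.imread('pics/w2b.png')[:,:,0]
# dark contour
m=(im[100:290,235:500]<110).astype('uint8')
print([ (v, 235+np.where(m[v-100])[0].min()) for v in(140,170,200,230,250)],[ (v, 235+np.where(m[v-100])[0].max()) for v in(140,170,200,230,250)])
print([(u,100+np.where(m[:170,u-235])[0].max()) for u in(265,290,350,380,400,440,460)])
w=lambda u,v:onplane(c,u,v,.036)[:2]
L1,L2,R1,R2=w(253.2,140),w(256.2,250),w(483,140),w(468.5,250)
B1,B2=w(262,266.5),w(460,266)
ya=lambda p,q:np.degrees(np.arctan2(*(q-p)[::-1]))
print(ya(B1,B2),ya(L2,L1)-90,ya(R2,R1)-90)
```

```text
[(140, np.int64(252)), (170, np.int64(253)), (200, np.int64(254)), (230, np.int64(255)), (250, np.int64(255))] [(140, np.int64(483)), (170, np.int64(478)), (200, np.int64(474)), (230, np.int64(469)), (250, np.int64(465))]
[(265, np.int64(266)), (290, np.int64(266)), (350, np.int64(266)), (380, np.int64(265)), (400, np.int64(266)), (440, np.int64(265)), (460, np.int64(265))]
79.47109091190953 79.43962948272309 81.384325817084
```

Run:
```python
from h import *
import pickle
c=pickle.load(open('w2.pkl','rb'))
w=lambda u,v:onplane(c,u,v,.036)[:2]
L1,L2,R1,R2=w(251.6,140),w(255.1,250),w(483.6,140),w(466,250)
B1,B2=w(262,266.7),w(460,266)
ya=lambda p,q:np.degrees(np.arctan2(*(q-p)[::-1]))
print(ya(B1,B2),ya(L2,L1)-90,ya(R2,R1)-90)
th=np.radians(79.3);u=np.array([np.cos(th),np.sin(th)]);n=np.array([-u[1],u[0]])
xf=((L1+L2)/2)@u;xr=((R1+R2)/2)@u;yb=((B1+B2)/2)@n
print('len',xr-xf)
cu=(xf+xr)/2; cn=yb+.065
print('centre',cu*u+cn*n,'lip',(cu-.097)*u+cn*n)
```

```text
79.53466940083443 79.62664940213821 79.76968282421149
len 0.19904642395271427
centre [ 0.5359139  -0.12944299] lip [ 0.51790424 -0.22475643]
```

Call:
send_rows(
  increments=[
    [0.35,-0.025,0.0055,0.04,0],
    [0.35,0,0,0.05,0],
    [0.35,0,0,0.04,0],
    [0.35,0,0,0.03,0],
    [0.35,0,0,0.02,0],
    [0.35,0,0,0,0],
  ],
)

```text
clock: 3.75
position: [0.5177, -0.2248, 0.0099]
ee_rot: [-0.002, 0.77, 0.638, -0.001]
contact_force: [0.9, 0.7, 0.1]
width: 0.0304
```

Run:
```python
from h import *
s=manip.get_state(); print(s['position'],s['width'],s['clock'],s['contact_force'])
im,c=snap('wrist','w3.png')
cv2.imwrite('pics/w3b.png',np.clip(im[:,:,::-1]*2.2,0,255).astype('uint8'))
```

```text
[ 0.51766319 -0.22483426  0.00990369] 0.030378373737912693 3.75 [0.86868363 0.73857228 0.12774343]
```

View pics/w3b.png

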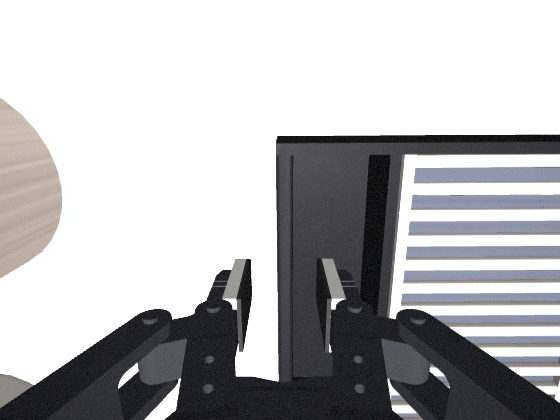

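Call:
send_rows(
  increments=[
    [0,0,0,0,0],
    [0,0,0,0,0],
    [0,0,0,0,0],
    [0,0,0,0,0],
  ],
  squeeze=100,
)

```text
clock: 4.3
position: [0.5196, -0.2261, 0.0127]
ee_rot: [0.001, 0.77, 0.638, 0.001]
contact_force: [0.2, 2.5, 6.4]
width: 0.0036
```

```bash
cat > plan.py <<'E'
from h import *
def yaw(s): 
    w,x,y,z=s['ee_rot']; return 2*np.arctan2(y,x)
def tool(p0,yaw0,p1,yaw1,n):
    d=(np.array(p1)-p0)/n; dt=-(yaw1-yaw0)/n
    for i in range(n):
        th=yaw0-dt*i; c,s=np.cos(th),np.sin(th)
        print(np.round([d[0]*c+d[1]*s, d[0]*s-d[1]*c, -d[2], dt],4).tolist())
O=np.array([.6198,.2972]);TH=np.radians(65.35);U=np.array([np.cos(TH),np.sin(TH)]);N=np.array([-U[1],U[0]])
def W(mx,my,z): return np.append(O+mx*U+my*N,z)
def M(p): d=np.array(p)[:2]-O; return np.array([d@U,d@N,p[2]])
E
python3 - <<'E'
from plan import *
s=manip.get_state();print(s['position'],np.degrees(yaw(s)),s['width'])
tool(s['position'],yaw(s),W(-.317,0,s['position'][2]),yaw(s)-np.radians(14.25),8)
E
```

```text
[ 0.51962662 -0.22605052  0.01272655] 79.30350743004844 0.0036168613514162263
[0.0281, -0.0094, -0.0, 0.0311]
[0.0278, -0.0103, -0.0, 0.0311]
[0.0275, -0.0111, -0.0, 0.0311]
[0.0271, -0.012, -0.0, 0.0311]
[0.0268, -0.0128, -0.0, 0.0311]
[0.0263, -0.0136, -0.0, 0.0311]
[0.0259, -0.0144, -0.0, 0.0311]
[0.0254, -0.0152, -0.0, 0.0311]
```

Run:
```python
from h import *
im,c=snap('wrist','w4.png')
cv2.imwrite('pics/w4b.png',np.clip(im[:,:,::-1]*2.2,0,255).astype('uint8'))
```

```text
(no output)
```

View pics/w4b.png

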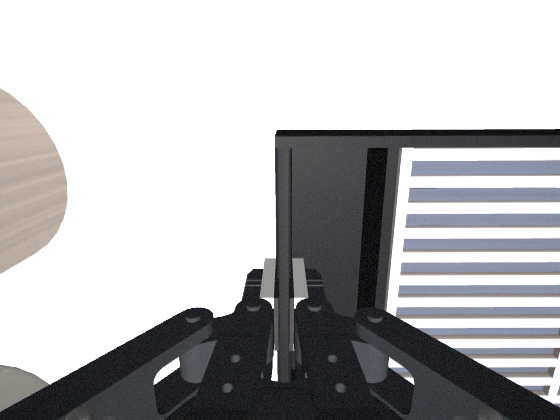

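Call:
send_rows(
  increments=[
    [0,0.014,-0.005,-0.003,0.031],
    [0,0.028,-0.01,0,0.031],
    [0,0.0275,-0.011,0,0.031],
    [0,0.027,-0.012,0,0.031],
    [0,0,0,0,0],
  ],
)

```text
clock: 4.97
position: [0.5032, -0.121, 0.014]
ee_rot: [-0.001, 0.807, 0.59, -0.001]
contact_force: [-0.5, -0.8, -2.9]
width: 0.0038
```

Run:
```python
from plan import *
s=manip.get_state();print(s['position'],np.degrees(yaw(s)),s['width'],s['contact_force'],s['clock'])
im,c=snap('wrist','w5.png')
cv2.imwrite('pics/w5b.png',np.clip(im[:,:,::-1]*2.2,0,255).astype('uint8'))
tool(s['position'],yaw(s),W(-.317,0,s['position'][2]),TH,6)
```

```text
[ 0.50320605 -0.12098361  0.0139641 ] 72.34059850536173 0.0038164578696179238 [-0.50773956 -0.75348873 -2.91604354] 4.975
[0.0199, -0.0091, -0.0, 0.0203]
[0.0197, -0.0095, -0.0, 0.0203]
[0.0195, -0.0099, -0.0, 0.0203]
[0.0193, -0.0103, -0.0, 0.0203]
[0.0191, -0.0106, -0.0, 0.0203]
[0.0188, -0.011, -0.0, 0.0203]
```

View pics/w5b.png

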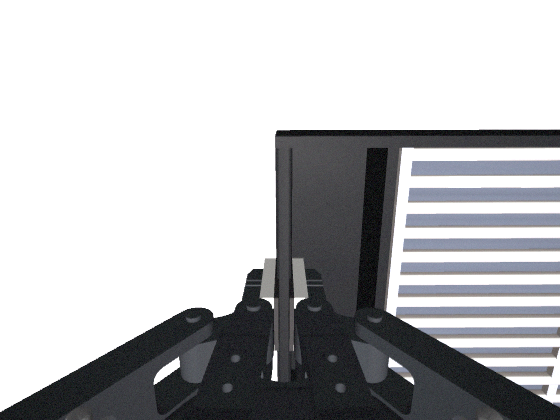

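Call:
send_rows(
  increments=[
    [0,0.02,-0.009,0,0.02],
    [0,0.0195,-0.0095,0,0.02],
    [0,0.0195,-0.01,0,0.02],
    [0,0.0195,-0.0105,0,0.02],
    [0,0.019,-0.0105,0,0.02],
    [0,0.019,-0.011,0,0.021],
    [0,0,0,0,0],
  ],
)

```text
clock: 5.9
position: [0.4894, 0.0076, 0.0142]
ee_rot: [0.0, 0.842, 0.54, -0.0]
contact_force: [-0.1, 0.2, -3.0]
width: 0.0037
```

Run:
```python
from plan import *
s=manip.get_state();print(s['position'],np.degrees(yaw(s)),s['width'],s['contact_force'],s['clock'],M(s['position']))
im,c=snap('wrist','w6.png')
cv2.imwrite('pics/w6b.png',np.clip(im[:,:,::-1]*2.2,0,255).astype('uint8'))
im,c=snap('top','t6.png')
cv2.imwrite('pics/t6b.png',cv2.resize(np.clip(im[130:310,80:280,::-1]*1.3,0,255).astype('uint8'),None,fx=3.3,fy=3.3,interpolation=2))
```

```text
[0.48937366 0.00757297 0.01422706] 65.35995101333229 0.0036600467220626446 [-0.07288119  0.18799251 -2.9503637 ] 5.9 [-0.31763149 -0.00225502  0.01422706]
```

View pics/w6b.png

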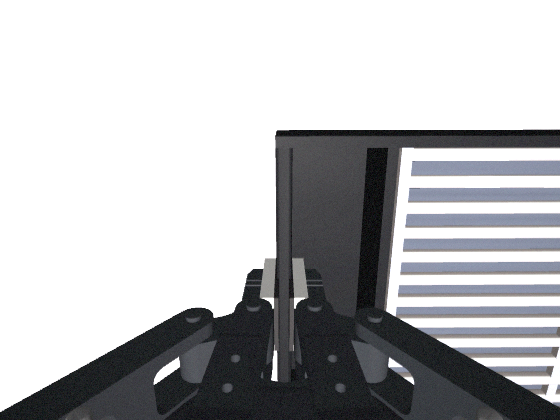

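View pics/t6b.png

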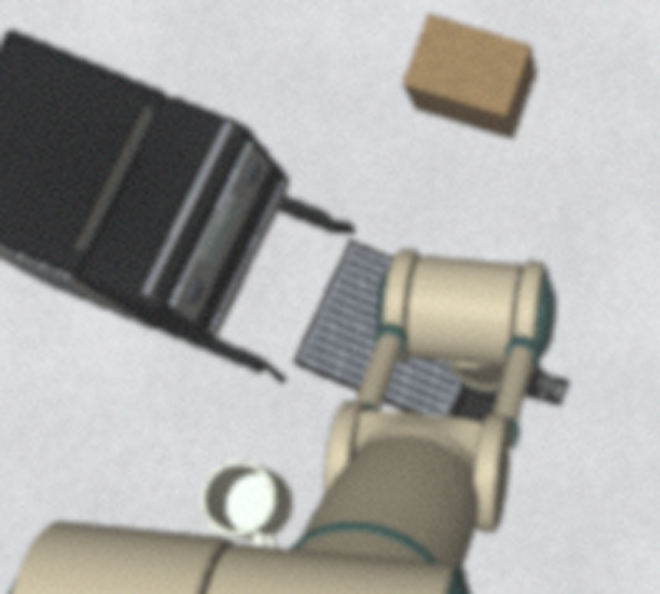

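Call:
send_rows(
  increments=[
    [0,0.015,-0.003,0,0],
    [0,0.02,0,0,0],
    [0,0.02,0,0,0],
    [0,0,0,0,0],
  ],
)

```text
clock: 6.5
position: [0.5108, 0.0599, 0.0143]
ee_rot: [0.0, 0.842, 0.54, 0.001]
contact_force: [0.0, -0.4, -3.6]
width: 0.0037
```

Run:
```python
from plan import *
s=manip.get_state();print(s['position'],np.degrees(yaw(s)),s['width'],s['contact_force'],s['clock'],M(s['position']))
im,c=snap('top','t7.png')
cv2.imwrite('pics/t7b.png',cv2.resize(np.clip(im[150:270,110:230,::-1]*1.3,0,255).astype('uint8'),None,fx=5,fy=5,interpolation=2))
```

```text
[0.51081561 0.0598617  0.01429566] 65.35690710852712 0.0036767851776301386 [ 0.03959176 -0.40548291 -3.59393739] 6.5 [-2.61164821e-01  6.52612444e-05  1.42956577e-02]
```

View pics/t7b.png

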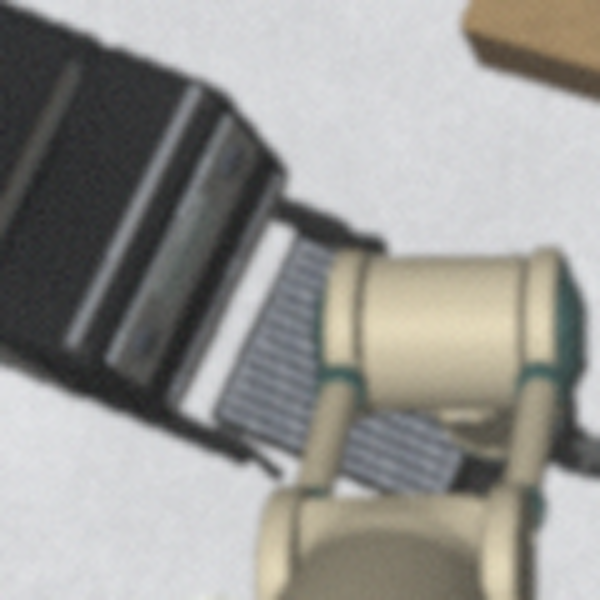

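Call:
send_rows(
  increments=[
    [0,0.01,-0.002,0,0],
    [0,0.015,0,0,0],
    [0,0.015,0,0,0],
    [0,0.015,0,0,0],
    [0,0.012,0,0,0],
    [0,0,0,0,0],
  ],
)

```text
clock: 7.3
position: [0.5365, 0.1213, 0.0142]
ee_rot: [0.0, 0.842, 0.54, 0.0]
contact_force: [0.6, 0.8, -2.6]
width: 0.0037
```

Run:
```python
from plan import *
s=manip.get_state();print(s['position'],np.degrees(yaw(s)),s['width'],s['contact_force'],s['moment'],s['clock'],M(s['position']))
```

```text
[0.53649521 0.12131723 0.0142425 ] 65.34117965092145 0.0037309172975999723 [ 0.58300745  0.77846567 -2.62008294] [-0.26665958  0.06604713  0.04570089] 7.3 [-0.19459928  0.00235729  0.0142425 ]
```

Call:
send_rows(
  increments=[
    [0,0.008,0,0,0],
    [0,0.006,0,0,0],
    [0,0.004,0,0,0],
    [0,0.002,0,0,0],
  ],
)

```text
clock: 7.8
position: [0.5443, 0.1386, 0.0143]
ee_rot: [-0.0, 0.842, 0.539, 0.0]
contact_force: [-0.1, -0.5, -4.5]
width: 0.0038
```

Call:
send_rows(
  increments=[
    [0,0.002,0,0,0],
    [0,0.002,0,0,0],
  ],
)

```text
clock: 8.05
position: [0.5454, 0.1409, 0.0142]
ee_rot: [0.001, 0.842, 0.54, -0.001]
contact_force: [-1.1, -7.5, -2.4]
width: 0.0039
```

Call:
send_rows(
  increments=[
    [0,0.002,0,0,0],
    [0,0,0,0,0],
  ],
)

```text
clock: 8.3
position: [0.5454, 0.1409, 0.014]
ee_rot: [0.001, 0.842, 0.54, -0.003]
contact_force: [-0.9, -10.2, -2.6]
width: 0.0037
```

Run:
```python
from plan import *
s=manip.get_state();print(s['position'],np.degrees(yaw(s)),s['width'],s['contact_force'],s['moment'],s['clock'],M(s['position']))
im,c=snap('wrist','w8.png')
cv2.imwrite('pics/w8b.png',np.clip(im[:,:,::-1]*2.2,0,255).astype('uint8'))
```

```text
[0.54543408 0.14092221 0.01397309] 65.3722627737974 0.003666425209547384 [ -0.90373256 -10.21176775  -2.61330664] [-1.69062914  0.26645545 -0.06837118] 8.3 [-0.17305268  0.00240972  0.01397309]
```

View pics/w8b.png

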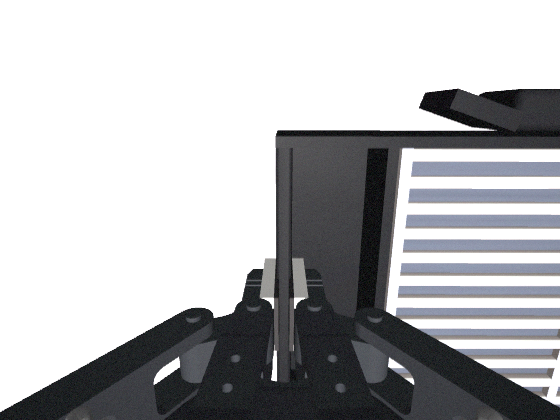

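Call:
send_rows(
  increments=[
    [0.35,0,0,0,0],
    [0.35,0,0,0,0],
    [0.35,0,0,0,0],
    [0.35,0,0,-0.04,0],
    [0.35,0,0,-0.06,0],
    [0.35,0,0,-0.06,0],
    [0.35,0,0,-0.05,0],
    [0.35,0,0,0,0],
  ],
)

```text
clock: 9.35
position: [0.5496, 0.1447, 0.2296]
ee_rot: [0.002, 0.842, 0.539, 0.005]
contact_force: [1.1, -0.0, -0.5]
width: 0.03
```

Run:
```python
from plan import *
import pickle
s=manip.get_state();print(s['position'],np.degrees(yaw(s)),s['width'],s['contact_force'],s['clock'],M(s['position']))
im,c=snap('wrist','w9.png');pickle.dump(c,open('w9.pkl','wb'))
cv2.imwrite('pics/w9b.png',np.clip(im[:,:,::-1]*2.2,0,255).astype('uint8'))
```

```text
[0.54956887 0.14472602 0.22955486] 65.28442942280378 0.029992152592572187 [ 1.09027046 -0.04138576 -0.45279183] 9.35 [-0.16787099  0.00023819  0.22955486]
```

View pics/w9b.png

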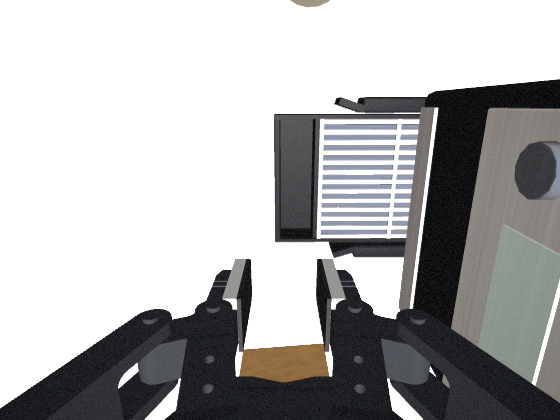

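Call:
send_rows(
  increments=[
    [0.35,-0.003,-0.045,0,0],
    [0.35,0,-0.045,0,0],
    [0.35,0,-0.045,0,0],
    [0.35,0,-0.045,0,0],
    [0.35,0,-0.045,0,0],
  ],
)

```text
clock: 10.02
position: [0.3386, 0.2354, 0.2225]
ee_rot: [-0.001, 0.842, 0.539, -0.002]
contact_force: [-0.3, 0.7, 0.2]
width: 0.0299
```

Call:
send_rows(
  increments=[
    [0.5,0,0,0,-0.16],
    [0.5,0,0,0,-0.16],
    [0.5,0,0,0,-0.16],
    [0.5,0,0,0,-0.16],
    [0.5,0,0,0,-0.16],
    [0.5,0,0,0,0],
  ],
)

```text
clock: 10.78
position: [0.3401, 0.235, 0.2228]
ee_rot: [-0.001, 0.566, 0.824, -0.001]
contact_force: [-0.8, 0.6, -0.9]
width: 0.0427
```

Run:
```python
from plan import *
import pickle
s=manip.get_state();print(s['position'],np.degrees(yaw(s)),s['width'],s['contact_force'],s['clock'],M(s['position']),s['qpos'])
im,c=snap('wrist','w10.png');pickle.dump(c,open('w10.pkl','wb'))
cv2.imwrite('pics/w10b.png',np.clip(im[:,:,::-1]*1.4,0,255).astype('uint8'))
im,c=snap('top','t10.png')
cv2.imwrite('pics/t10b.png',cv2.resize(np.clip(im[150:270,110:230,::-1]*1.3,0,255).astype('uint8'),None,fx=5,fy=5,interpolation=2))
```

```text
[0.34008789 0.23500727 0.22275992] 110.99777880523321 0.04273101769883088 [-0.81175162  0.62715188 -0.85321941] 10.775 [-0.17318594  0.22828366  0.22275992] [ 4.35752650e-01  3.60530836e-02  1.82614285e+00  2.79812519e-04
  1.28266237e+00 -1.50160400e+00]
```

View pics/w10b.png

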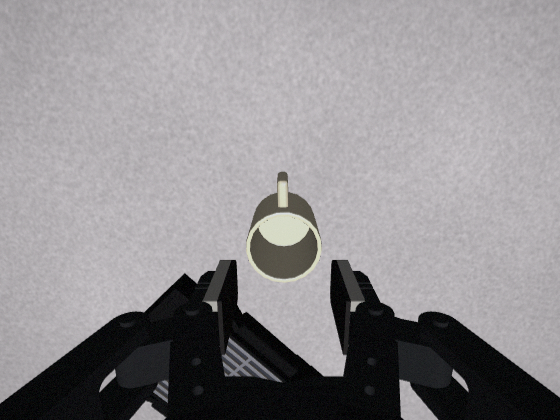

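View pics/t10b.png

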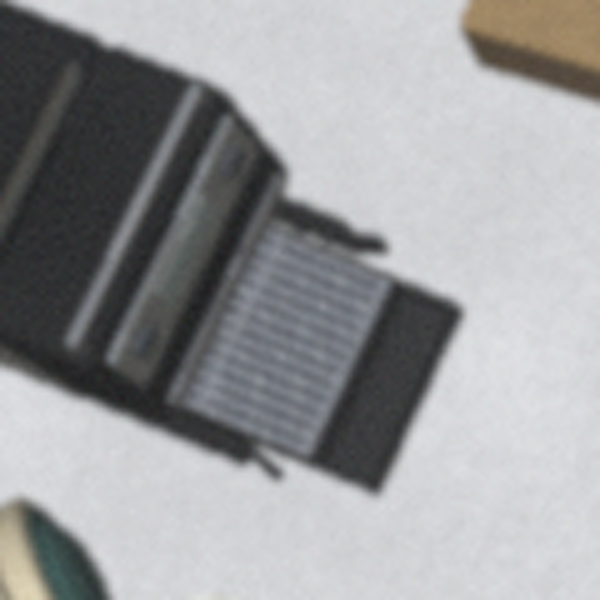

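Run:
```python
from plan import *
import pickle
c=pickle.load(open('w10.pkl','rb'))
P0=np.array([.3401,.2350,0]);th=np.radians(111);X=np.array([np.cos(th),np.sin(th),0]);Y=np.array([np.sin(th),-np.cos(th),0])
for n,u,v,z in[('rim L',246.5,246,.084),('rim R',321.5,246,.084),('rim top',284,211,.084),('rim bot',284,281.5,.084),('h outer top',283,181,.068),('h outer low',282.5,172,.018)]:
    p=onplane(c,u,v,z);print(n,p.round(4),'tool',((p-P0)@X).round(4),((p-P0)@Y).round(4))
# tray lip check from w9
c=pickle.load(open('w9.pkl','rb'))
for u,v in[(275.3,125),(276.3,235)]: print(M(onplane(c,u,v,.036)).round(4))
```

```text
rim L [0.3903 0.2192 0.084 ] tool -0.0328 0.0412
rim R [0.3664 0.2813 0.084 ] tool 0.0338 0.0411
rim top [0.3481 0.2386 0.084 ] tool 0.0005 0.0088
rim bot [0.411  0.2628 0.084 ] tool 0.0006 0.0762
h outer top [0.327  0.2295 0.068 ] tool -0.0004 -0.0142
h outer low [0.328  0.2293 0.018 ] tool -0.001 -0.0134
[-0.175   0.0582  0.036 ]
[-0.1748 -0.054   0.036 ]
```

Call:
send_rows(
  increments=[
    [0.5,0,-0.014,0.03,0],
    [0.5,0,0,0.045,0],
    [0.5,0,0,0.045,0],
    [0.5,0,0,0.04,0],
    [0.5,0,0,0.025,0],
    [0.5,0,0,0.01,0],
    [0.5,0,0,0,0],
  ],
  squeeze=60,
)

```text
clock: 11.75
position: [0.3279, 0.2302, 0.029]
ee_rot: [-0.0, 0.566, 0.824, -0.0]
contact_force: [0.7, -0.0, 0.0]
width: 0.0429
```

Run:
```python
from plan import *
s=manip.get_state();print(s['position'],np.degrees(yaw(s)),s['width'],s['contact_force'],s['clock'])
im,c=snap('wrist','w11.png')
cv2.imwrite('pics/w11b.png',np.clip(im[:,:,::-1]*1.4,0,255).astype('uint8'))
```

```text
[0.3278974  0.2302298  0.02903305] 111.05282508644225 0.04288093496192268 [ 0.68815534 -0.02422662  0.04828378] 11.75
```

View pics/w11b.png

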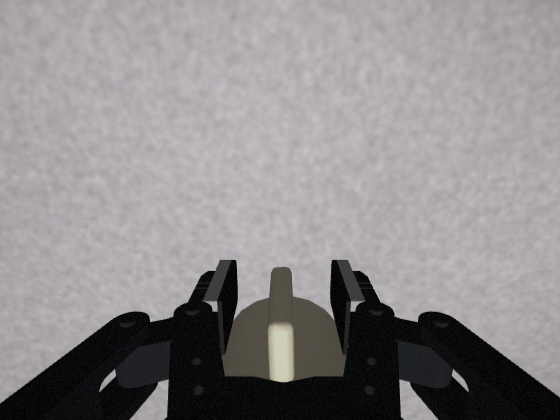

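Call:
send_rows(
  increments=[
    [0,0,0,0,0],
    [0,0,0,0,0],
    [0,0,0,0,0],
    [0,0,0,0,0],
  ],
  squeeze=100,
)

```text
clock: 12.3
position: [0.3287, 0.2306, 0.0303]
ee_rot: [0.001, 0.566, 0.825, 0.001]
contact_force: [-1.1, -0.5, 5.0]
width: 0.0085
```

Call:
send_rows(
  increments=[
    [0,0,0,-0.01,0],
    [0,0,0,-0.02,0],
    [0,0,0,-0.02,0],
    [0,0,0,0,0],
  ],
)

```text
clock: 12.8
position: [0.329, 0.2308, 0.0807]
ee_rot: [0.001, 0.566, 0.825, 0.002]
contact_force: [0.6, 0.0, -2.2]
width: 0.0085
```

Run:
```python
from plan import *
s=manip.get_state();print(s['position'],np.degrees(yaw(s)),s['width'],s['contact_force'],s['moment'],s['clock'],M(s['position']))
im,c=snap('wrist','w12.png')
cv2.imwrite('pics/w12b.png',np.clip(im[:,:,::-1]*1.4,0,255).astype('uint8'))
im,c=snap('side','s12.png')
cv2.imwrite('pics/s12b.png',cv2.resize(im[100:220,150:350,::-1],None,fx=4,fy=4,interpolation=2))
```

```text
[0.32903428 0.23077476 0.08069711] 111.0959979719642 0.008483219789501503 [ 0.60772274  0.00876891 -2.16651092] [-0.11768244  0.11041806 -0.00072377] 12.8 [-0.18164292  0.23656471  0.08069711]
```

View pics/w12b.png

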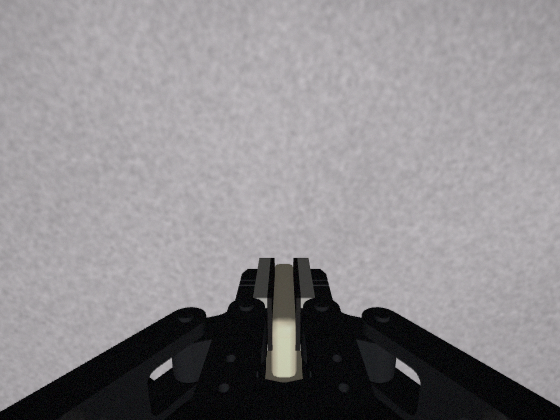

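View pics/s12b.png

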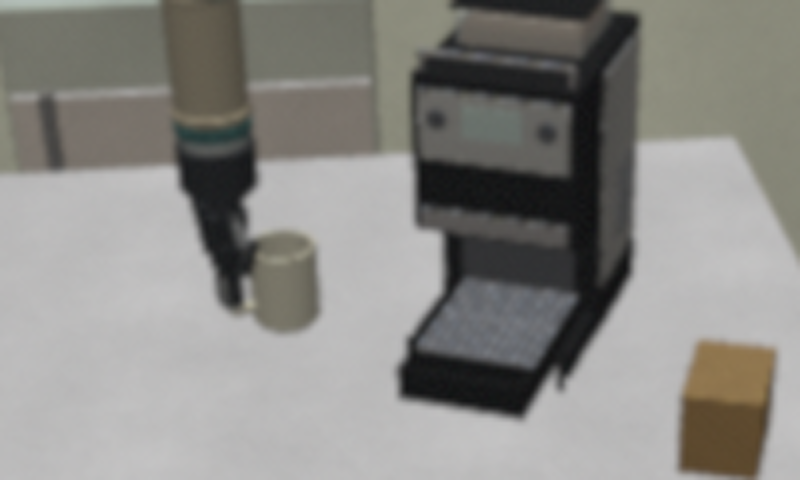

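Call:
send_rows(
  increments=[
    [0,0,0,-0.005,-0.11],
    [0,0,0,-0.005,-0.11],
    [0,0,0,0,-0.11],
    [0,0,0,0,-0.11],
    [0,0,0,0,-0.11],
    [0,0,0,0,-0.11],
    [0,0,0,0,-0.112],
    [0,0,0,0,0],
  ],
)

```text
clock: 13.9
position: [0.3273, 0.2299, 0.0884]
ee_rot: [-0.001, 0.214, 0.977, -0.001]
contact_force: [-0.2, -0.7, -2.5]
width: 0.0088
```

Call:
send_rows(
  increments=[
    [0,-0.025,-0.003,0,0],
    [0,-0.03,-0.0035,0,0],
    [0,-0.03,-0.003,0,0],
    [0,-0.03,-0.003,0,0],
    [0,-0.03,-0.003,0,0],
    [0,-0.03,-0.003,0,0],
    [0,-0.03,-0.003,0,0],
    [0,-0.02,-0.002,0,0],
  ],
)

```text
clock: 14.9
position: [0.5236, 0.1142, 0.0886]
ee_rot: [-0.0, 0.215, 0.977, -0.0]
contact_force: [0.5, -0.1, -2.2]
width: 0.009
```

Call:
send_rows(
  increments=[
    [0,-0.01,0,0,0],
    [0,0,0,0,0],
  ],
)

```text
clock: 15.15
position: [0.5317, 0.1109, 0.089]
ee_rot: [-0.0, 0.214, 0.977, 0.0]
contact_force: [-0.5, -0.4, -3.6]
width: 0.0083
```

Run:
```python
from plan import *
import pickle
s=manip.get_state();print(s['position'],np.degrees(yaw(s)),s['width'],s['contact_force'],s['moment'],s['clock'],M(s['position']),s['qpos'][5])
im,c=snap('wrist','w13.png')
cv2.imwrite('pics/w13b.png',np.clip(im[:,:,::-1]*1.4,0,255).astype('uint8'))
im,c=snap('side','s13.png')
cv2.imwrite('pics/s13b.png',cv2.resize(im[100:220,200:360,::-1],None,fx=5,fy=5,interpolation=2))
im,c=snap('top','t13.png')
cv2.imwrite('pics/t13b.png',cv2.resize(np.clip(im[150:270,110:230,::-1]*1.3,0,255).astype('uint8'),None,fx=5,fy=5,interpolation=2))
```

```text
[0.53166343 0.11088092 0.08899001] 155.2812509551064 0.008346288842473492 [-0.48342068 -0.43682663 -3.62901936] [-0.07890308  0.10829851 -0.00377661] 15.15 [-0.20609976  0.00239604  0.08899001] -2.63315915672021
```

View pics/w13b.png

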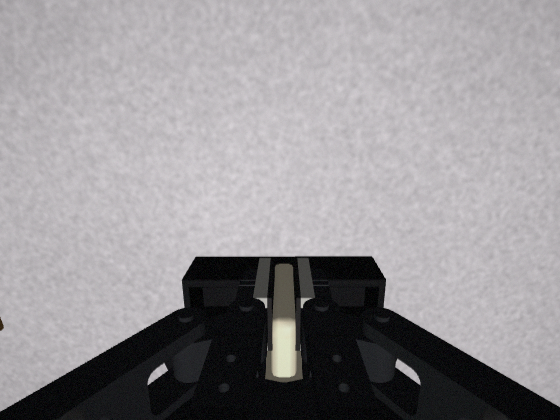

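View pics/s13b.png

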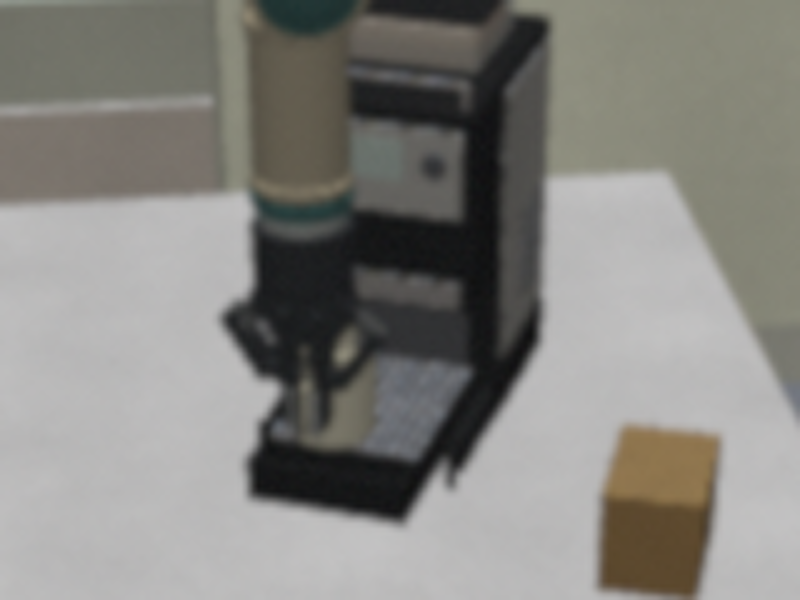

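View pics/t13b.png

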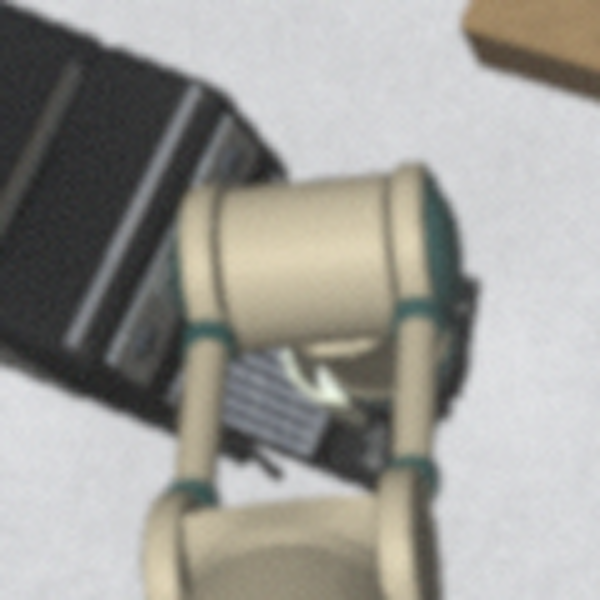

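Run:
```python
from plan import *
c=manip.calibration('side')
for z in np.arange(.2,.6,.05): print(round(z,2),np.round(proj(c,[.5317,.1109,z]),1))
c=manip.calibration('top')
for z in (.3,.35,.4,.45): print(z,np.round(proj(c,[.5317,.1109,z]),1))
print(np.round(proj(c,W(-.075,-.085,.3)),1),np.round(proj(c,W(-.075,.085,.3)),1))
```

```text
0.2 [260.6 159.1]
0.25 [260.3 146.5]
0.3 [259.9 133.4]
0.35 [259.5 119.9]
0.4 [259.1 105.9]
0.45 [258.7  91.4]
0.5 [258.2  76.4]
0.55 [257.8  60.8]
0.3 [187.  214.6]
0.35 [183.4 210.7]
0.4 [179.6 206.4]
0.45 [175.5 201.8]
[156.7 167.1] [128.9 224. ]
```

View pics/s13.png

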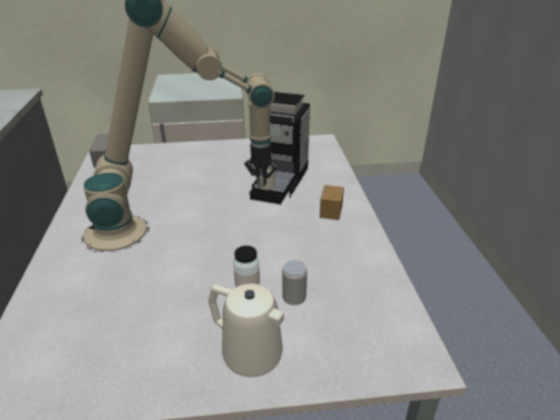

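Call:
send_rows(
  increments=[
    [0,0.001,0.015,0,0],
    [0,0,0.012,0.005,0],
    [0,0,0,0.01,0],
    [0,0,0,0.004,0],
    [0,0,0,0,0],
  ],
)

```text
clock: 15.92
position: [0.5414, 0.1356, 0.0695]
ee_rot: [-0.001, 0.214, 0.977, -0.0]
contact_force: [0.1, -0.3, -2.3]
width: 0.0085
```

Call:
send_rows(
  increments=[
    [0,0,0,0.0015,0],
    [0,0,0,0.0015,0],
  ],
)

```text
clock: 16.18
position: [0.5424, 0.1356, 0.0675]
ee_rot: [0.0, 0.214, 0.977, 0.0]
contact_force: [-0.0, 0.2, -3.2]
width: 0.0082
```

Call:
send_rows(
  increments=[
    [0,-0.002,0.008,0,0],
    [0,0,0.01,0,0],
    [0,0,0.01,0,0],
    [0,0,0.008,0,0],
    [0,0,0,0,0],
  ],
)

```text
clock: 16.8
position: [0.5594, 0.1684, 0.0673]
ee_rot: [0.0, 0.213, 0.977, 0.0]
contact_force: [0.3, 0.1, -2.9]
width: 0.0084
```

Run:
```python
from plan import *
s=manip.get_state();print(s['position'],np.degrees(yaw(s)),s['contact_force'],s['moment'],s['clock'],M(s['position']),s['qpos'][5])
im,c=snap('wrist','w14.png')
cv2.imwrite('pics/w14b.png',np.clip(im[:,:,::-1]*1.4,0,255).astype('uint8'))
im,c=snap('side','s14.png')
cv2.imwrite('pics/s14b.png',cv2.resize(im[100:220,200:360,::-1],None,fx=5,fy=5,interpolation=2))
```

```text
[0.55935414 0.16844816 0.06726327] 155.3885935129482 [ 0.28993095  0.05171037 -2.88528578] [-0.09544611  0.0810542   0.00981788] 16.8 [-0.14222941  0.00123853  0.06726327] -2.538749183363367
```

View pics/s14b.png

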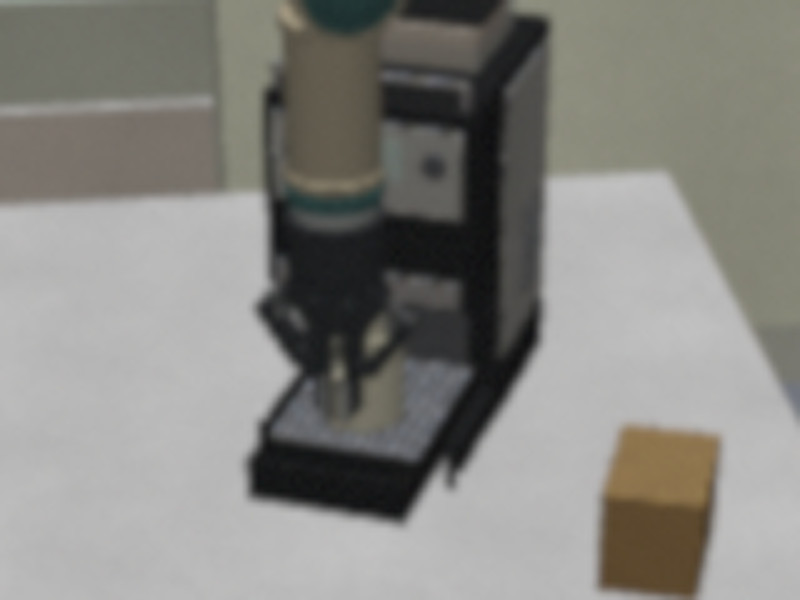

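Call:
send_rows(
  increments=[
    [0,0,0.006,0,0],
    [0,0,0.006,0,0],
    [0,0,0.004,0,0],
    [0,0,0,0,0],
  ],
)

```text
clock: 17.4
position: [0.5659, 0.1825, 0.0673]
ee_rot: [0.0, 0.213, 0.977, 0.0]
contact_force: [0.9, 0.5, -2.2]
width: 0.0082
```

Call:
send_rows(
  increments=[
    [0,0,0,0.001,0],
    [0,0,0,0.001,0],
  ],
)

```text
clock: 17.65
position: [0.5657, 0.182, 0.0663]
ee_rot: [0.0, 0.214, 0.977, 0.0]
contact_force: [-4.2, -0.4, 9.1]
width: 0.0086
```

Call:
send_rows(
  increments=[
    [0,0,0,-0.0015,0],
    [0.15,0,0,0,0],
    [0.3,0,0,0,0],
    [0.3,0,0,0,0],
    [0.3,0,0,0,0],
  ],
)

```text
clock: 18.27
position: [0.5657, 0.1822, 0.0668]
ee_rot: [0.0, 0.214, 0.977, 0.0]
contact_force: [-0.4, 0.5, 0.3]
width: 0.0256
```

Run:
```python
from plan import *
s=manip.get_state();print(s['position'],s['width'],np.degrees(yaw(s)),s['contact_force'],s['clock'],M(s['position']),s['qpos'][5])
im,c=snap('wrist','w15.png')
cv2.imwrite('pics/w15b.png',np.clip(im[:,:,::-1]*1.6,0,255).astype('uint8'))
```

```text
[0.56574825 0.18223446 0.06680509] 0.0255973101342012 155.32785129194014 [-0.39690823  0.54785159  0.29223054] 18.275 [-0.1270326   0.001177    0.06680509] -2.5165218609491014
```

View pics/w15b.png

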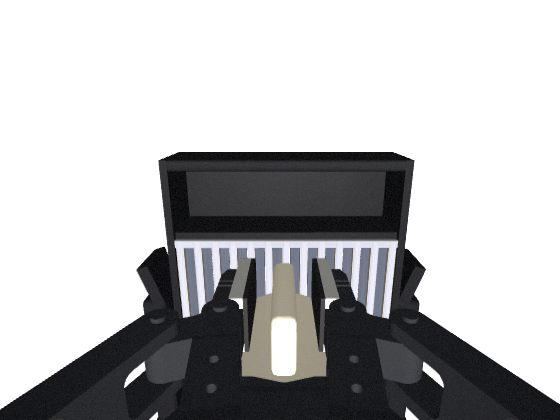

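Call:
send_rows(
  increments=[
    [0.3,0,-0.01,0,0],
    [0.3,0,-0.015,0,0],
    [0.1,0,-0.005,0.004,0],
    [0,0,0,0.004,0],
    [0,0,0,0,0],
    [0,0,0,0,0],
  ],
  squeeze=30,
)

```text
clock: 19.08
position: [0.5534, 0.1552, 0.0588]
ee_rot: [0.0, 0.214, 0.977, 0.0]
contact_force: [0.0, -0.0, -0.1]
width: 0.0002
```

Run:
```python
from plan import *
s=manip.get_state();print(s['position'],s['width'],np.degrees(yaw(s)),s['contact_force'],s['clock'],M(s['position']),s['qpos'][5])
im,c=snap('wrist','w16.png')
cv2.imwrite('pics/w16b.png',np.clip(im[:,:,::-1]*1.6,0,255).astype('uint8'))
im,c=snap('side','s16.png')
cv2.imwrite('pics/s16b.png',cv2.resize(im[100:220,200:360,::-1],None,fx=5,fy=5,interpolation=2))
```

```text
[0.55338897 0.15518075 0.05875363] 0.000233977721353056 155.33554142986506 [ 0.00574238 -0.04977697 -0.14078085] 19.075 [-0.15677571  0.00112661  0.05875363] -2.5590287768716062
```

View pics/w16b.png

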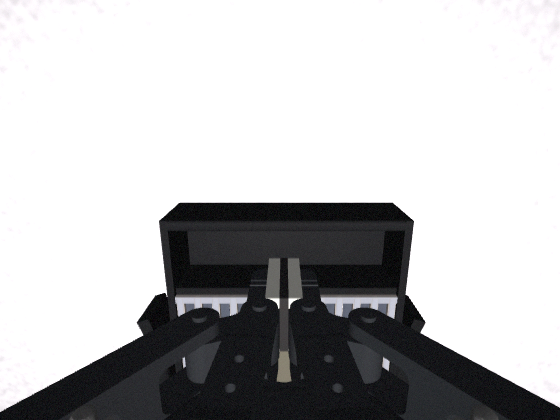

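View pics/s16b.png

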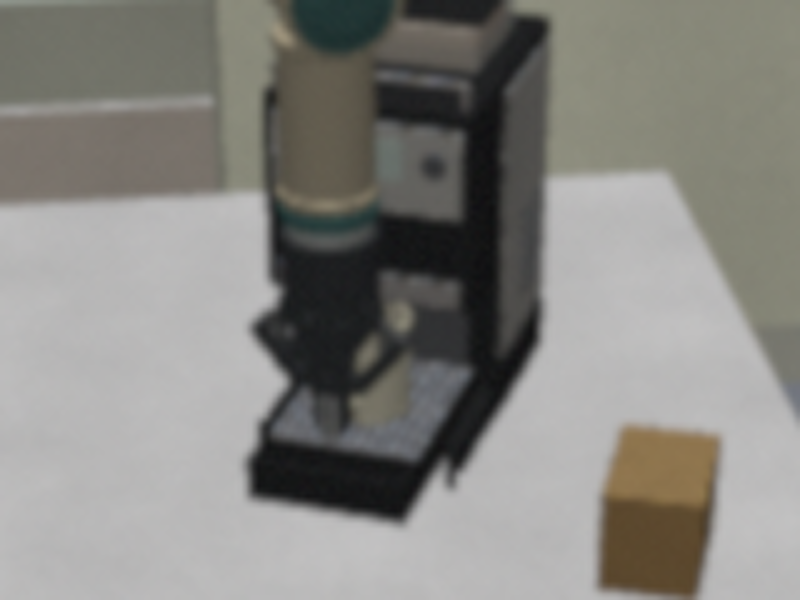

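Call:
send_rows(
  increments=[
    [0,0,0.005,0,0],
    [0,0,0.005,0,0],
    [0,0,0.004,0,0],
    [0,0,0.003,0,0],
    [0,0,0.003,0,0],
    [0,0,0.003,0,0],
    [0,0,0.003,0,0],
    [0,0,0,0,0],
  ],
)

```text
clock: 20.18
position: [0.5642, 0.1788, 0.0588]
ee_rot: [0.0, 0.214, 0.977, 0.0]
contact_force: [-0.5, -0.5, 0.3]
width: -0.0002
```

Run:
```python
from plan import *
s=manip.get_state();print(s['position'],s['width'],np.degrees(yaw(s)),s['contact_force'],s['clock'],M(s['position']),s['qpos'][5])
im,c=snap('wrist','w17.png')
cv2.imwrite('pics/w17b.png',np.clip(im[:,:,::-1]*1.6,0,255).astype('uint8'))
im,c=snap('side','s17.png')
cv2.imwrite('pics/s17b.png',cv2.resize(im[100:220,200:360,::-1],None,fx=5,fy=5,interpolation=2))
```

```text
[0.56419264 0.17884563 0.05877627] -0.00024222936784963576 155.33528678325757 [-0.47637178 -0.45727134  0.26842096] 20.175 [-0.13076142  0.00117746  0.05877627] -2.52200917644774
```

View pics/w17b.png

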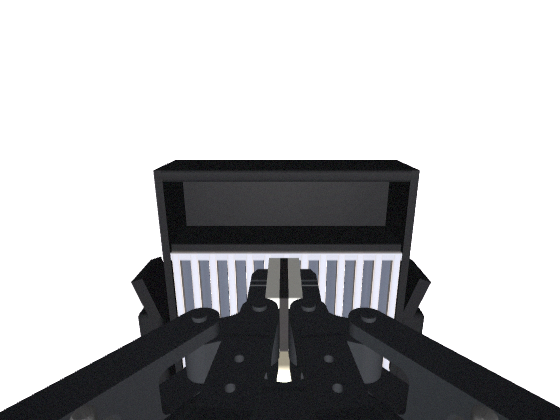

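View pics/s17b.png

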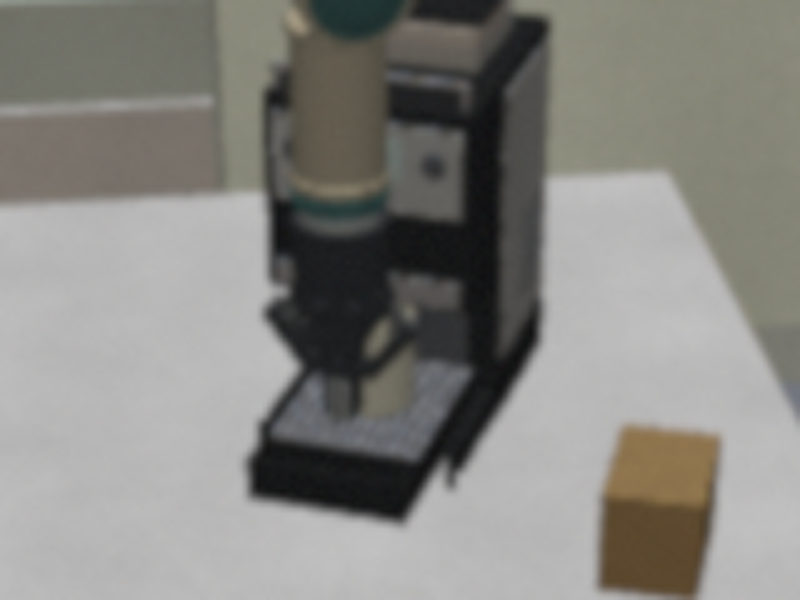

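Call:
send_rows(
  increments=[
    [0,0,0.003,0,0],
    [0,0,0.003,0,0],
    [0,0,0.002,0,0],
    [0,0,0,0,0],
  ],
)

```text
clock: 20.78
position: [0.5675, 0.1861, 0.0588]
ee_rot: [0.0, 0.214, 0.977, 0.0]
contact_force: [-0.4, -0.3, 0.8]
width: -0.0001
```

Call:
send_rows(
  increments=[
    [0,0,0.0015,0,0],
    [0,0,0.0015,0,0],
  ],
)

```text
clock: 21.02
position: [0.5686, 0.1886, 0.0588]
ee_rot: [-0.0, 0.214, 0.977, -0.0]
contact_force: [-0.4, -1.9, 0.7]
width: -0.0004
```

Call:
send_rows(
  increments=[
    [0,0,-0.01,0,0],
    [0,0,-0.02,0,0],
    [0,0,-0.03,0,0],
    [0,0,-0.04,0,0],
    [0,0,-0.04,-0.03,0],
    [0,0,0,0,0],
  ],
)

```text
clock: 21.78
position: [0.5096, 0.0627, 0.0905]
ee_rot: [0.002, 0.218, 0.976, -0.004]
contact_force: [-0.0, -1.0, 0.4]
width: 0.0001
```

Run:
```python
from plan import *
import pickle
s=manip.get_state();print(s['position'],s['width'],np.degrees(yaw(s)),s['contact_force'],s['clock'],M(s['position']),s['qpos'])
im,c=snap('side','s18.png');pickle.dump(c,open('s18.pkl','wb'))
cv2.imwrite('pics/s18b.png',cv2.resize(im[120:220,220:340,::-1],None,fx=6.5,fy=6,interpolation=2))
im,c=snap('top','t18.png')
cv2.imwrite('pics/t18b.png',cv2.resize(np.clip(im[150:270,110:230,::-1]*1.3,0,255).astype('uint8'),None,fx=5,fy=5,interpolation=2))
```

```text
[0.50959473 0.06271166 0.09047878] 9.982020074919177e-05 154.82230800979477 [-0.0152214  -1.01096572  0.42708267] 21.775 [-0.25908376  0.00236352  0.09047878] [-0.00749821  0.30616009  1.84763707 -0.00944648  0.98498827 -2.70444556]
```

View pics/s18b.png

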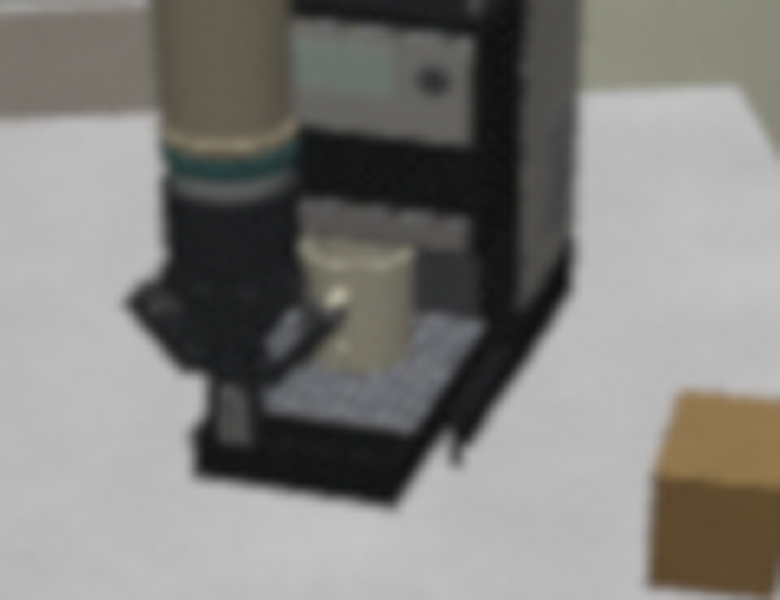

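View pics/t18b.png

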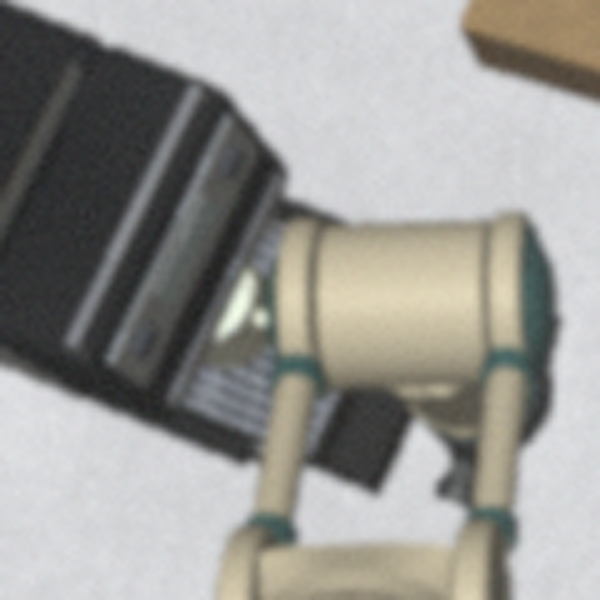

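Call:
send_rows(
  increments=[
    [0,0,0,-0.02,0.15],
    [0,0,0,-0.04,0.17],
    [0,0,0,-0.05,0.17],
    [0,0,0,-0.05,0.17],
    [0,0,0,0,0.17],
    [0,0,0,0,0.17],
    [0,0,0,0,0.17],
    [0,0,0,0,0.17],
  ],
)

```text
clock: 22.88
position: [0.5101, 0.0671, 0.2477]
ee_rot: [0.002, 0.777, 0.629, -0.003]
contact_force: [0.0, -0.6, 0.2]
width: -0.0003
```

Call:
send_rows(
  increments=[
    [0,0,0,0,0.17],
    [0,0,0,0,0.06],
    [0,0,0,0,0],
  ],
)

```text
clock: 23.25
position: [0.5101, 0.067, 0.2478]
ee_rot: [0.003, 0.843, 0.539, -0.002]
contact_force: [0.3, 0.3, -0.1]
width: -0.0001
```

Run:
```python
from plan import *
import pickle
s=manip.get_state();print(s['position'],s['width'],np.degrees(yaw(s)),s['contact_force'],s['clock'],M(s['position']),s['qpos'])
im,c=snap('wrist','w19.png');pickle.dump(c,open('w19.pkl','wb'))
cv2.imwrite('pics/w19b.png',np.clip(im[:,:,::-1]*1.6,0,255).astype('uint8'))
im,c=snap('side','s19.png')
cv2.imwrite('pics/s19b.png',cv2.resize(im[120:220,220:340,::-1],None,fx=6,fy=6,interpolation=2))
```

```text
[0.51011466 0.066978   0.24780546] -0.00014679971151370988 65.17666512972204 [ 0.26379711  0.28348352 -0.13887322] 23.25 [-0.25498935  0.00367036  0.24780546] [ 2.24982072e-04  1.76354325e-01  1.59839099e+00 -7.10497366e-03
  1.36818300e+00 -1.13588803e+00]
```

View pics/w19b.png

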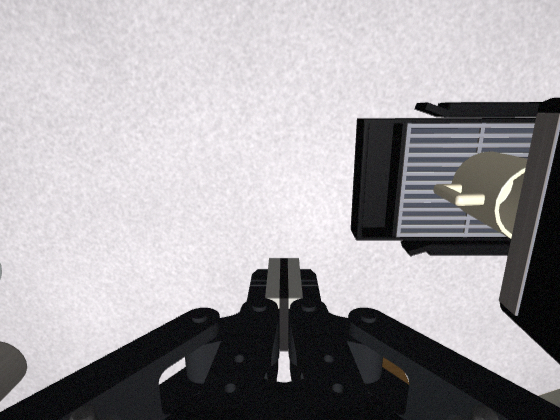

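View pics/s19b.png

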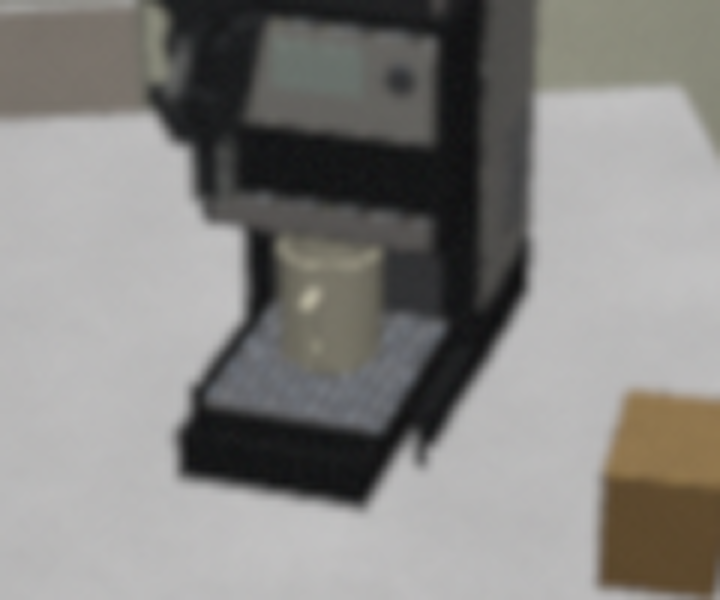

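Run:
```python
from plan import *
import pickle
c=pickle.load(open('w19.pkl','rb'))
for n,u,v,z in[('rim front',495,205,.12),('bar outer top',456,200,.104),('bar low outer',433,190,.054),('tray front',357.5,125,.036),('tray front2',352,235,.036),('tray side+',380,118.5,.036),('tray side-',380,239,.036),('tray well/grille',406,130,.036)]:
    print(n,M(onplane(c,u,v,z)).round(4))
a=cv2.imread('pics/w19b.png')[90:270,340:560]
cv2.imwrite('pics/w19z.png',cv2.resize(a,None,fx=3.3,fy=3.3,interpolation=2))
```

```text
rim front [-0.0833  0.0023  0.12  ]
bar outer top [-0.1076  0.0022  0.104 ]
bar low outer [-0.1065 -0.0007  0.054 ]
tray front [-0.1826  0.0621  0.036 ]
tray front2 [-0.1814 -0.0559  0.036 ]
tray side+ [-0.1605  0.0683  0.036 ]
tray side- [-0.1502 -0.0606  0.036 ]
tray well/grille [-0.1335  0.0571  0.036 ]
```

View pics/w19z.png

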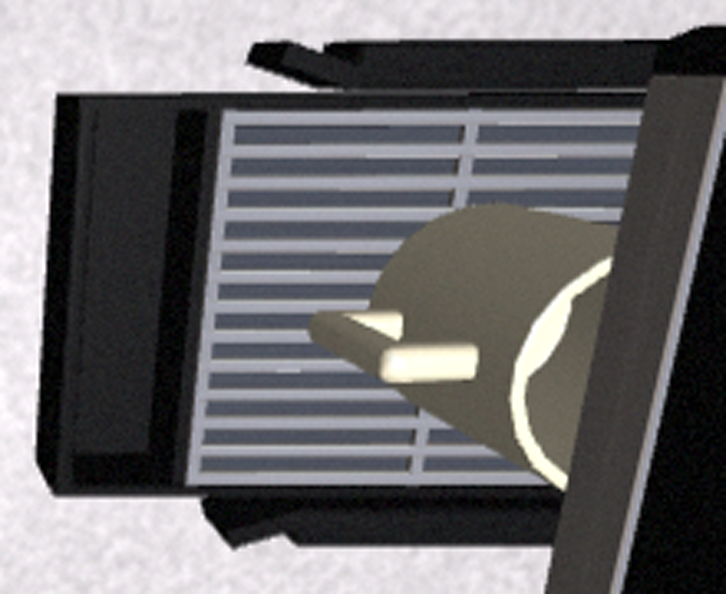

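Run:
```python
from rig import manip
print(manip.sign_off())
```

```text
the job is handed in; nothing more can be done
None
```

I slid the drip tray home and stood the mug upright on its grille under the spout, handle facing out to the front. I then moved the arm clear and handed the job in at about 23 s. One thing could count against the run: the last joint touched the end of its range, described below.

**Tray:** I pinched the tray by its front wall, slid it between the cheeks and pushed until it stopped. The push force rose to about 10 N there with no further movement. A wrist picture then put its front edge at machine x ≈ −0.175 m, which is the home position, and it was straight between the cheeks.

**Mug:** I carried the mug by its handle, set it on the grille just short of the spout and nudged it in with the closed fingers. The measured push force was about 2 N. In the last wrist picture its axis was at machine x ≈ −0.049 m, y ≈ +0.002 m, about 5 mm from the spout. It stood upright with the handle straight out.

**Other items:** The jar, carton, can and kettle were not touched. I did not measure their positions again at the end.

**Checks that disagreed:**
- **Joint range:** On the final retreat the last joint read −2.704 rad, against a stated limit of −2.70. I turned it back at once and the arm kept working, but I cannot tell whether this counts as passing the range.
- **Tray edge:** My first pick of the tray's front edge in the last picture gave −0.182 m. I had picked the outer face. Read by eye from an enlarged view, the true top edge was at about −0.176 m.

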